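Tip a specimen tote into its corner stop and hold it

ROBOT

A 6-joint arm with a two-finger parallel gripper is mounted at the origin on a cart in front of the work surface, level with it; the furniture and walls round the work are solid. World frame = base frame: x ahead of the robot, y to its left, z up, the work surface at z = 0. Lengths are in m, angles in degrees, forces in N, time in s.
With the tool pointing down it reaches from about 0.4 to 0.825 m from the base axis. Payload 7 kg.
Tool frame: the origin (TCP) lies midway between the tips of the shut fingers; the grasp point (between the pads) lies 19 mm behind it (ctrl.hold_point_z is the distance from the TCP to the grasp point, in m); z points along the fingers, x is the direction in which the jaws open and shut, and the axes are right-handed (so a half turn about z gives the same grasp; the last joint's range is limited). The gripper opens to 88 mm and grips with 3 to 60 N. Pads are 19 mm wide; open, the fingers measure 130 mm over their backs; the gripper's body (78 mm by 193 mm) begins 47 mm behind the grasp point.
Start: joints at [86.35, 20.546, 0.682, 0, -70.136, -16.507], TCP at [0.233, 0.634, 0.227] pointing down, gripper open.
Joint ranges: [-176.03, 176.03], [-82.01, 121.73], [-58.28, 71.71], [-173.87, 95.51], [-174.79, -0.11], [-173.66, 173.66]. Speed limits (degrees/s): [136.94, 136.94, 172.46, 180, 180, 180].

INTERFACE

Orientations are given as [roll, pitch, yaw] about the fixed x, y, z axes, in that order (R = Rz(yaw) Ry(pitch) Rx(roll)).
In Python, from plant import ctrl gives the robot as it stands.
- The arm moves only by the tool apply_moves, never from a script. Its argument "motion" is a list of rows, each a list of 2 entries, a list of its own where there are three numbers: the shift along the world's x, y, z in cm, then the turn about the world's z in degrees. In form: [[[tx, ty, tz], roll], ...]. A call has 1 to 10 rows; each row is the pose to reach, as a shift and turn from the pose commanded when the call began; what a row does not reach only later rows make up. A row lasts 1/10 s, in which the tool goes at most 50 mm and 8.59 degrees, less where a joint would pass 70% of its speed; a pose out of reach is approached as far as the arm can. A call with a gripper value outside its range is refused whole. "hand" is the finger opening in cm, from 0 to 8.76, set as the call begins (left out, the last holds). The fingers move at their own pace and stop on an object; the grip force is fixed at half the most. Time passes only in rows, so rows that repeat a pose let the fingers close. It gives the time, the measured TCP pose, the force and the opening at its end, in the units of the state.
- ctrl.get_obs(): the state, without advancing time (a new reading comes with each control period).
- ctrl.snapshot(name): name is "side" or "top" or "wrist"; returns (picture, depth): 480x640x3 uint8, blue, green, red; 480x640 float32, m along the optical axis (not along the pixel's ray), 0 where there is no reading.
- ctrl.camera_model(name): a dict with "fx", "fy", "cx", "cy" (pixels), "cam_to_world" (4x4, takes a point from camera to world coordinates); the wrist camera has in their place "tool_from_camera" (4x4, takes a point from camera to tool coordinates, whose origin is the TCP and whose axes are the tool frame's). Camera axes: x right, y down, z forward; pixel columns grow to the right and rows downward; lengths in m; the calibration is good to about 2 mm. A picture is of the moment at which its call begins: read the wrist's pose just before it. camera_model takes no time and is no camera call.
- ctrl.close_job(): hands the job in, once; it reports no verdict.
The state is a dict: "clock": time; "joint_pos": joint angles; "qvel": joint speeds; "tau": joint torques, N m; "tool_pos": TCP position; "orientation": TCP orientation; "force": force on the tool from outside, world axes, zero at the start; "moment": the same for the moment, N m; "opening": finger opening in m.
Only numpy, scipy, OpenCV 4.12 (cv2) and the standard library are available. Lean on these libraries where they do the work, as an engineer would, in place of code of your own. Each camera call takes 0.05 s, during which the arm holds its last target.

TASK

Four small white-capped specimen pots stand about loose in the blue-grey tote. Take the tote by its corner grip, draw it along the bench, flat, until you feel its opposite corner seat fully home against both sides of the aluminium corner stop, then tip it up slowly by the grip to about 30 degrees, its low corner staying down in the stop, so that all the pots slide together into that corner and none falls over or gets out. Finish holding the tote tipped and still, ready for the pots to be picked out: do not put it down or let go, and leave the other things on the bench where they are.

Things in the scene. Friction and masses are not known exactly. Their poses are not given: they have to be found in the camera images.
- tote: Open blue-grey plastic tote, loose, 180 x 140 mm outside, 50 mm high, walls and floor 3 mm, 0.2 to 0.4 kg, smooth inside. Origin: centre of its underside; z up out of its mouth. Its x axis runs at 45 degrees to its walls, pointing to the side of the corner with the grip, away from the corner that goes into the stop.
- tote_grip (a point): Where to grip the tote: mid of the upright web across one corner, dark ribbed faces, 12 mm thick along the tote's x, 60 mm long along its y, top 94 mm above the tote's underside. This point is 76 mm above the underside (26 mm above the rim), 194 mm along the tote's x and -28 mm along its y from tote_corner. Axes as the tote's.
- tote_corner (a point): Outer lower corner of the tote opposite the grip, at its underside: the corner that goes into the stop. Axes as the tote's.
- tote_pocket (a point): Inside that same corner of the tote, where the two inner wall faces meet, 11 mm above the inner floor (the height of a pot's centre).
- stop_corner (a point): Inner corner, on the bench, of the fixed L of two aluminium angles, 120 mm long, 12 mm high. Its x halves the L and points out of the open side, away from the robot; the inner faces run at +45 and -45 degrees to it. Seated, the tote's x lies along it, tote_corner on this point. Tipping leans the tote's walls over the low stop and so shifts tote_corner along x, by about 7 mm at 30 degrees.
- pot_1_center (a point): Centre of specimen pot 1, a closed clear pot with a white ribbed screw cap, 25 mm across and 22 mm high, 11 to 23 g, standing on the tote's floor; z is its upright axis. All four are alike. It starts to slide when the floor is tilted some 8 to 13 degrees, and slides on along a wall into the corner by some 17 to 22 degrees.
- pot_2_center (a point): Centre of specimen pot 2, a closed clear pot with a white ribbed screw cap, 25 mm across and 22 mm high, 11 to 23 g, standing on the tote's floor; z is its upright axis. All four are alike. It starts to slide when the floor is tilted some 8 to 13 degrees, and slides on along a wall into the corner by some 17 to 22 degrees.
- pot_3_center (a point): Centre of specimen pot 3, a closed clear pot with a white ribbed screw cap, 25 mm across and 22 mm high, 11 to 23 g, standing on the tote's floor; z is its upright axis. All four are alike. It starts to slide when the floor is tilted some 8 to 13 degrees, and slides on along a wall into the corner by some 17 to 22 degrees.
- pot_4_center (a point): Centre of specimen pot 4, a closed clear pot with a white ribbed screw cap, 25 mm across and 22 mm high, 11 to 23 g, standing on the tote's floor; z is its upright axis. All four are alike. It starts to slide when the floor is tilted some 8 to 13 degrees, and slides on along a wall into the corner by some 17 to 22 degrees.
- petri_dish: Covered petri dish, 90 mm across, 15 mm high, on the bench: leave alone. Origin: centre of its underside.
- marker_pen: White marker pen with a blue cap, 135 mm long, 17 mm thick, lying on the bench: leave alone. Origin: under its middle; it lies along its y.
- lens: Black hand lens, 127 x 52 x 9 mm, lying on the bench: leave alone. Origin: under its middle; it lies along its x.
Mind the look-alikes: they are no part of the job. Leave any green look-alike of the part that bears pot_3_center alone.

How it is judged:
By the outcome, as a careful person would: the job done as asked, in the order asked, and still so for the second after the job is handed in, while the arm keeps its last pose, push and grip.
It also fails if it takes over 45 s, if anything falls off the work surface, if the arm or the gripper's body presses on something with over 40 N, if the wrist force passes 120 N, or if a joint passes its speed limit or range.

## Working session

There is one attempt and no reset: what is moved stays moved. The work goes in short steps, Python scripts to look and compute and a tool call to move; the robot and the scene stay as the last step left them, time stands still between calls to the robot, and variables do not carry over. Pictures are saved under pics/ and viewed, and the job is handed in when it is done.

Besides the shell and the picture viewer there is one more tool, called after ">>>" by a JSON object that holds its "api" and its "payload". apply_moves: Moves the arm, as the interface text tells. Its arguments: {"type":"object","properties":{"motion":{"type":"array"},"hand":{"type":"number"}},"required":["motion"]}

```bash
ls; mkdir -p pics; python3 - <<'E'
from plant import ctrl
import cv2
print(ctrl.get_obs()); print(ctrl.hold_point_z)
import numpy as np
for n in ("top","side","wrist"):
    p,d=ctrl.snapshot(n); cv2.imwrite(f"pics/{n}0.png",p); np.savez(f"pics/{n}0.npz",p=p,d=d)
    print(n,ctrl.camera_model(n))
E
```

```text
pics
{'clock': 0.0, 'joint_pos': array([ 8.63511583e+01,  2.05911891e+01,  6.33036456e-01, -1.97340006e-02,
       -7.01337340e+01, -1.65068683e+01]), 'qvel': array([ 0.04381688,  0.01655293, -0.03297569, -0.14913245,  0.06620542,
        0.07753558]), 'tau': array([ 3.44524378e-04, -5.82717204e+01,  2.93068331e+01,  6.99758783e+00,
        6.90480927e-03, -1.58240578e-04]), 'tool_pos': array([0.23244639, 0.63320013, 0.22562106]), 'orientation': array([-1.79991676e+02, -9.33709254e-02, -1.10162438e+02]), 'force': array([-0.59570502, -0.08757348, -0.18615898]), 'moment': array([-0.01032658, -0.01960252, -0.032259  ]), 'opening': 0.08784092383598405}
0.0188
top {'fx': 611.3682796606089, 'fy': 611.3682796606089, 'cx': 309.17720344939994, 'cy': 236.10128686898582, 'cam_to_world': array([[ 0.0016942 , -0.99402148,  0.10917151,  0.41122247],
       [-0.9999964 , -0.0014568 ,  0.00225428,  0.12112476],
       [-0.00208176, -0.10917494, -0.99402037,  1.12000424],
       [ 0.        ,  0.        ,  0.        ,  1.        ]])}
side {'fx': 537.8307879702612, 'fy': 537.8307879702612, 'cx': 324.8838492392779, 'cy': 239.7889148641274, 'cam_to_world': array([[-0.99692295, -0.05851198,  0.05216294,  0.48090258],
       [-0.07738375,  0.62845778, -0.77398487,  0.85783381],
       [ 0.01250519, -0.77563985, -0.63105186,  0.65369515],
       [ 0.        ,  0.        ,  0.        ,  1.        ]])}
wrist {'fx': 413.4370428565348, 'fy': 413.4370428565348, 'cx': 314.90032603632767, 'cy': 238.10977968226933, 'tool_from_camera': array([[ 9.99999802e-01,  6.28753966e-04, -1.98006192e-05,
        -6.67782166e-04],
       [-5.97591051e-04,  9.59326889e-01,  2.82296940e-01,
        -7.61439707e-02],
       [ 1.96490587e-04, -2.82296873e-01,  9.59327075e-01,
        -1.58830962e-01],
       [ 0.00000000e+00,  0.00000000e+00,  0.00000000e+00,
         1.00000000e+00]])}
```

View pics/top0.png

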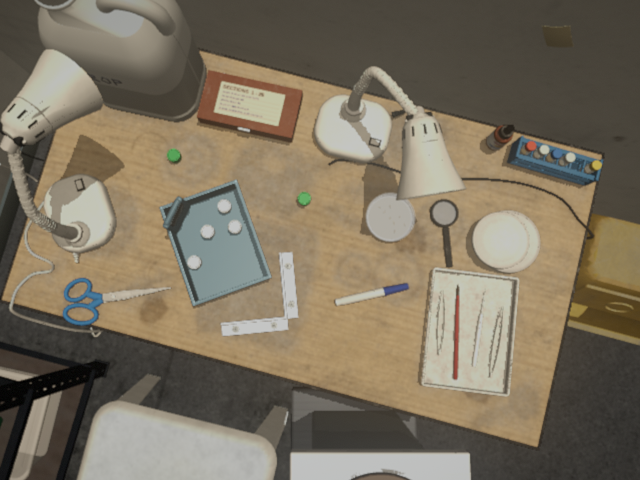

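View pics/side0.png

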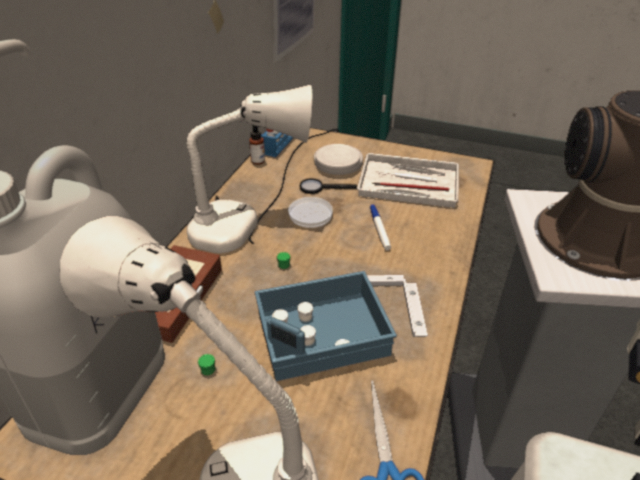

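View pics/wrist0.png

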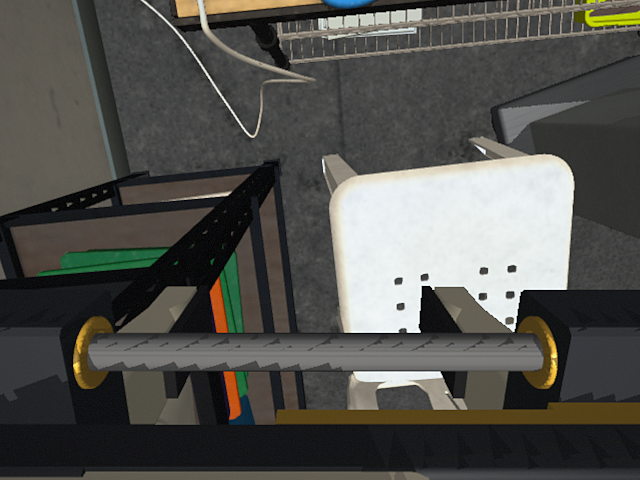

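Top view: the tote's grip is at about (175,213), the corner to be seated at about (268,275), and the stop's inner corner at about (286,318). There are four white pots inside the tote. The green pots on the bench are decoys. A lamp stands to the left at (80,210), with its head at (50,90).

```bash
cat > h.py <<'E'
import numpy as np, cv2
from plant import ctrl
def cloud(n,d):
    m=ctrl.camera_model(n); v,u=np.mgrid[:480,:640]
    P=np.stack([(u-m['cx'])/m['fx']*d,(v-m['cy'])/m['fy']*d,d],-1)
    T=m['cam_to_world']; W=P@T[:3,:3].T+T[:3,3]; W[d==0]=np.nan; return W
def ray(n,uv,z):
    m=ctrl.camera_model(n);T=m['cam_to_world']
    uv=np.atleast_2d(uv).astype(float)
    D=np.c_[(uv[:,0]-m['cx'])/m['fx'],(uv[:,1]-m['cy'])/m['fy'],np.ones(len(uv))]@T[:3,:3].T
    s=(z-T[2,3])/D[:,2]; return T[:3,3]+s[:,None]*D
E
python3 - <<'E'
from h import *
a=np.load('pics/top0.npz');p,d=a['p'],a['d'];W=cloud('top',d)
for n,(u,v) in dict(bench=(330,240),grip=(175,213),floor=(220,260),stop=(290,300),benchl=(140,250),lamphead=(50,90),lampbase=(80,210),neck=(30,190),neck2=(60,240),lampR=(425,150),headtip=(90,80)).items(): print(n,W[v,u].round(3))
# rim mask
z=W[...,2]; sub=(slice(150,350),slice(130,310))
reg=np.zeros(z.shape,bool);reg[sub]=1
rim=reg&(z>.042)&(z<.058); web=reg&(z>.07)&(z<.11)
st=reg&(z>.005)&(z<.02)&(p.min(2)>170)
print(rim.sum(),web.sum(),st.sum())
r=cv2.minAreaRect(W[rim][:,:2].astype(np.float32)); print('rim',r,cv2.boxPoints(r).round(4))
r=cv2.minAreaRect(W[web][:,:2].astype(np.float32)); print('web',r,cv2.boxPoints(r).round(4),np.nanmax(W[web][:,2]))
c=p[150:350,130:330];cv2.imwrite('pics/crop.png',cv2.resize(c,None,fx=3,fy=3,interpolation=cv2.INTER_CUBIC))
# heights in left zone
hi=(z>.25);hi[:, 330:]=0
print('high left pts x',np.nanmin(W[hi],0),np.nanmax(W[hi],0))
E
```

```text
bench [0.527 0.085 0.   ]
grip [0.564 0.352 0.089]
floor [0.49  0.287 0.001]
stop [0.417 0.158 0.006]
benchl [ 0.508  0.435 -0.   ]
lamphead [0.693 0.469 0.332]
lampbase [0.578 0.538 0.027]
neck [0.576 0.533 0.236]
neck2 [0.523 0.57  0.032]
lampR [ 0.634 -0.046  0.247]
headtip [0.714 0.423 0.313]
1366 340 768
rim ((0.5180734395980835, 0.2896883487701416), (0.1863466054201126, 0.14678776264190674), 20.147859573364258) [[0.4053 0.3265]
 [0.4559 0.1887]
 [0.6308 0.2529]
 [0.5803 0.3907]]
web ((0.5648446083068848, 0.3562140464782715), (0.014523738995194435, 0.05922076851129532), 64.70274353027344) [[0.535  0.3623]
 [0.5885 0.337 ]
 [0.5947 0.3501]
 [0.5412 0.3754]] 0.09929093909544084
high left pts x [0.56832284 0.09420301 0.25001441] [0.86177163 0.54511017 0.36933444]
```

View pics/crop.png

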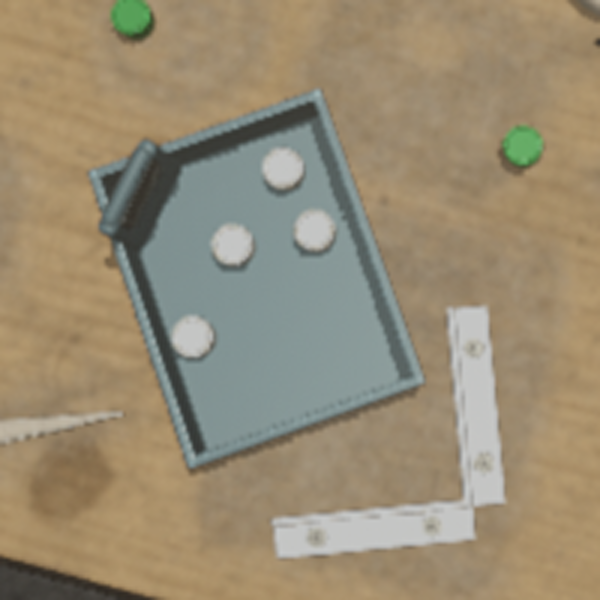

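```bash
python3 - <<'E'
from h import *
a=np.load('pics/top0.npz');p,d=a['p'],a['d'];W=cloud('top',d)
c=p[240:345,210:310];cv2.imwrite('pics/crop2.png',cv2.resize(c,None,fx=6,fy=6,interpolation=cv2.INTER_CUBIC)[:600])
m=(p.min(2)>150)&(W[...,2]<.03);m[:245]=0;m[345:]=0;m[:,:215]=0;m[:,305:]=0
print('z',[(v,[round(float(x),4) for x in W[v,276:302:2,2]]) for v in (270,285,300)])
# inner edge pixels: vertical arm leftmost per row; horizontal arm topmost per col (subpixel by gray 50%)
g=p.min(2).astype(float)
def cross(s):
    i=np.argmax(s>135); return i-1+(135-s[i-1])/(s[i]-s[i-1]) if i>0 else np.nan
A=np.array([(272+cross(g[r,272:300]),r) for r in range(260,308)])
B=np.array([(c,310+cross(g[310:335,c])) for c in range(228,278)])
L={}
for n,E in(('A',A),('B',B)):
    X=ray('top',E,.012)[:,:2]; q=cv2.fitLine(X.astype(np.float32),cv2.DIST_HUBER,0,.001,.001).ravel(); 
    res=(X-q[2:])@np.array([-q[1],q[0]]); print(n,q,np.degrees(np.arctan2(q[1],q[0])),np.abs(res).max()); L[n]=q
qa,qb=L['A'],L['B']
t=np.linalg.solve(np.c_[qa[:2],-qb[:2]],qb[2:]-qa[2:]);print('corner',qa[2:]+t[0]*qa[:2])
E
```

```text
z [(270, [-0.0005, 0.0009, -0.0003, 0.0122, 0.0076, 0.0043, 0.0072, 0.0039, 0.0041, 0.0001, 0.0017, 0.0007, 0.0049]), (285, [nan, 0.0054, 0.0036, 0.0132, 0.0101, 0.0029, 0.0081, 0.0063, 0.0068, 0.0029, 0.0005, -0.0008, 0.0002]), (300, [0.0031, 0.0008, 0.0019, -0.0002, 0.0131, 0.0048, 0.0082, 0.006, 0.0079, 0.0043, 0.0022, -0.0002, -0.0012])]
A [0.99528515 0.09699204 0.44668677 0.17450489] 5.5659842 0.0008126764663502235
B [ 0.09984324 -0.99500316  0.38422933  0.2124718 ] -84.26985 0.0008319966301900058
corner [0.38860705 0.16884494]
```

View pics/crop2.png

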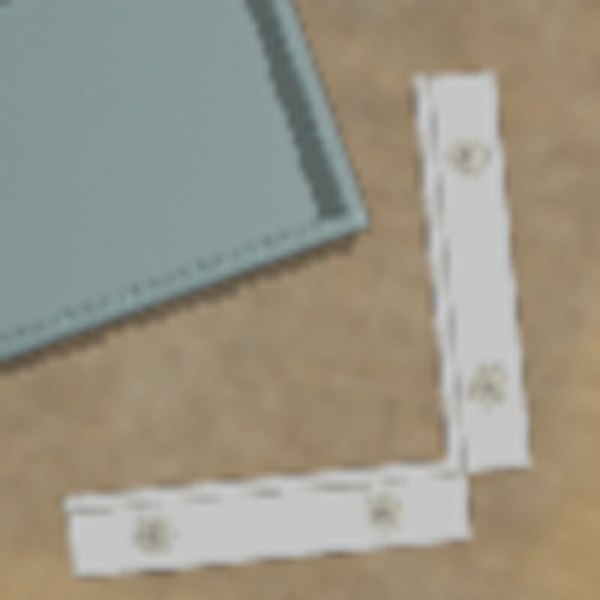

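>>> {"api": "apply_moves", "payload": {"motion": [[[1.5, -3, 0], 8], [[3.5, -7, 0], 16], [[6, -11, 0], 24], [[8, -15, 0], 32], [[10, -18.4, 0], 40], [[13.5, -20, 0], 48], [[17.5, -21.5, 0], 56], [[21.5, -23, 0], 64], [[25, -24.5, 0], 72], [[28.5, -26, 0], 80]], "hand": 8.76}}

```text
clock: 1.15
tool_pos: [0.519, 0.3727, 0.2263]
orientation: [180.0, 0.0, -29.8]
force: [0.1, 0.8, 0.4]
opening: 0.0878
```

>>> {"api": "apply_moves", "payload": {"motion": [[[2, -0.7, -1], 2.5], [[4, -1.4, -3], 5], [[4.7, -1.7, -6], 5.3], [[4.7, -1.7, -8.7], 5.3], [[4.7, -1.7, -8.7], 5.3]]}}

```text
clock: 1.65
tool_pos: [0.5627, 0.3544, 0.1349]
orientation: [179.6, 0.2, -24.9]
force: [-0.1, 0.6, -0.6]
opening: 0.0875
```

```bash
python3 - <<'E'
from h import *
o=ctrl.get_obs();print(o['tool_pos'],o['orientation'],o['force'])
for n in('wrist','top'):
    p,d=ctrl.snapshot(n);cv2.imwrite(f'pics/{n}1.png',p);np.savez(f'pics/{n}1.npz',p=p,d=d)
E
```

```text
[0.56271967 0.35441702 0.13485583] [179.58203965   0.1923162  -24.94274162] [-0.08872268  0.61007583 -0.64145667]
```

View pics/wrist1.png

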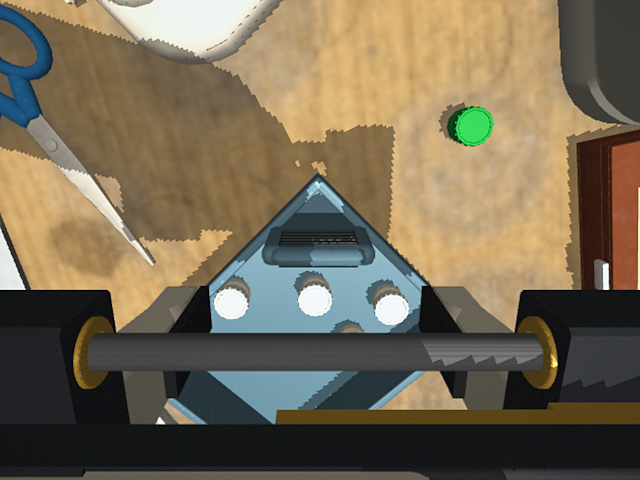

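View pics/top1.png

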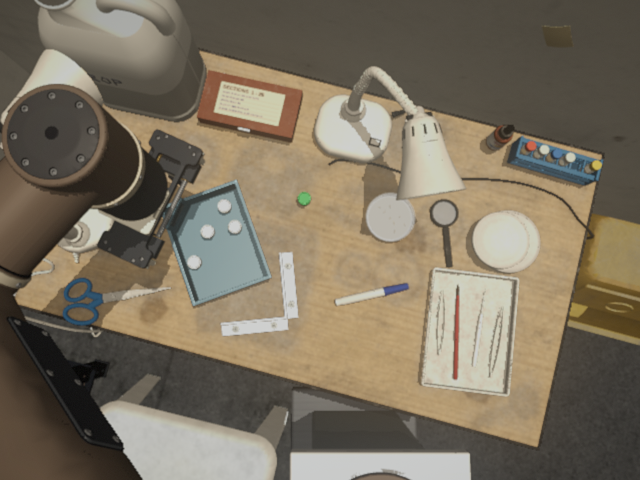

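```bash
python3 - <<'E'
from h import *
from scipy.spatial.transform import Rotation as R
a=np.load('pics/wrist1.npz');p,d=a['p'],a['d'];m=ctrl.camera_model('wrist')
v,u=np.mgrid[:480,:640]
P=np.stack([(u-m['cx'])/m['fx']*d,(v-m['cy'])/m['fy']*d,d],-1);T=m['tool_from_camera'];P=P@T[:3,:3].T+T[:3,3]
r=R.from_euler('xyz',[179.58,.19,-24.94],degrees=True).as_matrix()
W=P@r.T+np.array([.56272,.35442,.13486]);W[d==0]=np.nan
k=(W[...,2]>.088)&(W[...,2]<.1)&(u>250)&(u<390)&(v>200)&(v<285)
q=W[k];rc=cv2.minAreaRect(q[:,:2].astype(np.float32));print(k.sum(),rc,np.median(q[:,2]))
t=P[k];print('tool frame x',t[:,0].min(),t[:,0].max(),'y',t[:,1].min(),t[:,1].max())
print('u',u[k].min(),u[k].max(),v[k].min(),v[k].max())
# rim edges (outer grip corner)
k=(W[...,2]>.045)&(W[...,2]<.055)&(u>200)&(u<440)&(v>165)&(v<285)
q=W[k];print(k.sum());i=v[k].argmin();print('far corner',q[i])
print('pots',[W[y,x].round(3) for x,y in((231,303),(315,300),(391,308))])
E
```

```text
2364 ((0.5664494037628174, 0.3602119982242584), (0.013083629310131073, 0.058299172669649124), 64.96467590332031) 0.09280170457531023
tool frame x -0.028055581659557273 0.030240682260488507 y -0.013722815458472828 -0.0006187102165452901
u 262 373 244 267
3098
far corner [0.58115595 0.3923814  0.04952183]
pots [array([0.486, 0.333, 0.025]), array([0.542, 0.31 , 0.025]), array([0.588, 0.282, 0.026])]
```

>>> {"api": "apply_moves", "payload": {"motion": [[[0.2, 0.3, 0], 0], [[0.2, 0.3, 0], 0], [[0.2, 0.3, 0], 0]]}}

```text
clock: 2.05
tool_pos: [0.5669, 0.3604, 0.141]
orientation: [-179.9, -0.0, -24.8]
force: [0.2, 0.3, -0.4]
opening: 0.0872
```

>>> {"api": "apply_moves", "payload": {"motion": [[[0, 0, -1.5], 0], [[0, 0, -4], 0], [[0, 0, -6.5], 0], [[0, 0, -7.8], 0], [[0, 0, -8.2], 0], [[0, 0, -8.2], 0], [[0, 0, -8.2], 0]]}}

```text
clock: 2.75
tool_pos: [0.5672, 0.3601, 0.0586]
orientation: [-179.9, -0.0, -24.8]
force: [0.5, 0.3, 0.2]
opening: 0.0874
```

>>> {"api": "apply_moves", "payload": {"motion": [[[0, 0, 0], 0], [[0, 0, 0], 0], [[0, 0, 0], 0], [[0, 0, 0], 0], [[0, 0, 0], 0], [[0, 0, 0], 0], [[0, 0, 0], 0], [[0, 0, 0], 0]], "hand": 5.0}}

```text
clock: 3.55
tool_pos: [0.5667, 0.3597, 0.0579]
orientation: [-180.0, -0.0, -24.8]
force: [-1.1, -1.0, 4.5]
opening: 0.0597
```

```bash
python3 - <<'E'
from h import *
o=ctrl.get_obs();print(o['tool_pos'],o['orientation'],o['force'],o['moment'],o['opening'])
for n in('side','wrist'):
    p,d=ctrl.snapshot(n);cv2.imwrite(f'pics/{n}2.png',p);np.savez(f'pics/{n}2.npz',p=p,d=d)
E
```

```text
[0.56671253 0.35972127 0.05788558] [-1.79982592e+02 -1.15005085e-02 -2.48493486e+01] [-1.14154849 -1.0210212   4.48865318] [-0.19739129  0.29010165  0.0051712 ] 0.059696274801681534
```

View pics/side2.png

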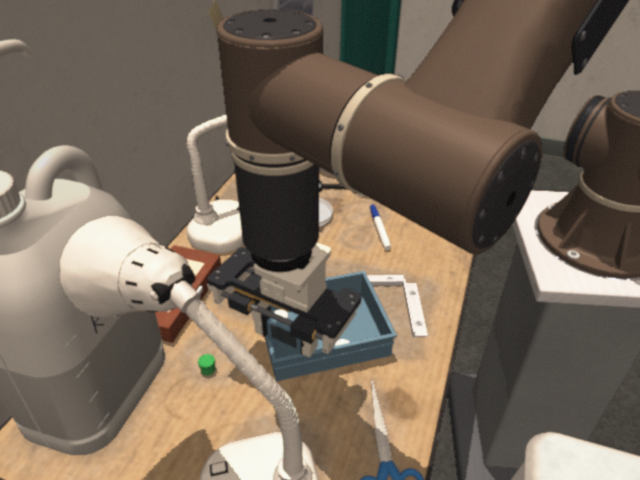

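View pics/wrist2.png

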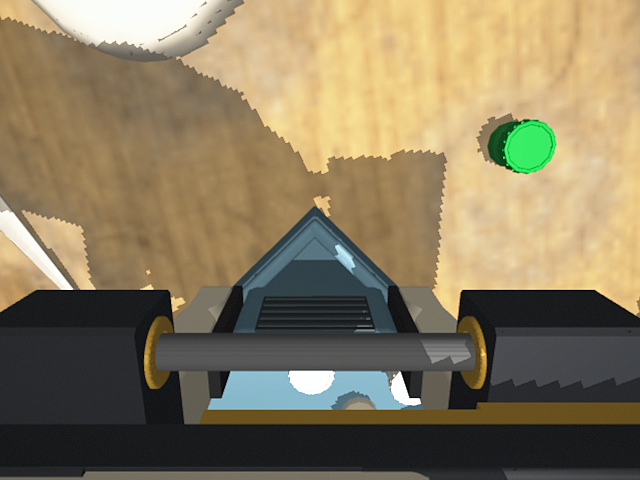

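>>> {"api": "apply_moves", "payload": {"motion": [[[-0.03, -0.08, 0.03], -0.3], [[-0.1, -0.25, 0.05], -1], [[-0.18, -0.43, 0.05], -1.8], [[-0.26, -0.61, 0.05], -2.6], [[-0.34, -0.79, 0.05], -3.4], [[-0.42, -0.97, 0.05], -4.2], [[-0.5, -1.15, 0.05], -5], [[-0.58, -1.33, 0.05], -5.8], [[-0.65, -1.5, 0.05], -6.5], [[-0.7, -1.6, 0.05], -7]]}}

```text
clock: 4.65
tool_pos: [0.5594, 0.3433, 0.0579]
orientation: [180.0, 0.0, -31.9]
force: [0.1, 0.7, -1.8]
opening: 0.0596
```

>>> {"api": "apply_moves", "payload": {"motion": [[[-0.05, -0.12, 0], -0.5], [[-0.13, -0.3, 0], -1.2], [[-0.21, -0.49, 0], -2], [[-0.3, -0.69, 0], -2.8], [[-0.39, -0.9, 0], -3.6], [[-0.48, -1.12, 0], -4.4], [[-0.57, -1.34, 0], -5.2], [[-0.66, -1.55, 0], -6], [[-0.74, -1.75, 0], -6.8], [[-0.85, -2.0, 0], -7.5]]}}

```text
clock: 5.65
tool_pos: [0.551, 0.3235, 0.058]
orientation: [-180.0, 0.0, -39.4]
force: [1.2, 0.3, -2.8]
opening: 0.0601
```

```bash
python3 - <<'E'
from h import *
o=ctrl.get_obs();print(o['tool_pos'],o['orientation'],o['force'],o['moment'],o['opening'])
for n in('side','top'):
    p,d=ctrl.snapshot(n);cv2.imwrite(f'pics/{n}3.png',p);np.savez(f'pics/{n}3.npz',p=p,d=d)
p=p[190:350,170:320];cv2.imwrite('pics/crop3.png',cv2.resize(p,None,fx=3.7,fy=3.7,interpolation=cv2.INTER_CUBIC))
E
```

```text
[0.55104142 0.32349195 0.05804848] [-1.79997180e+02  1.66742996e-03 -3.94209083e+01] [ 1.19955214  0.28251557 -2.84063845] [ 0.02251659 -0.24078244  0.05579741] 0.060069909814642955
```

View pics/crop3.png

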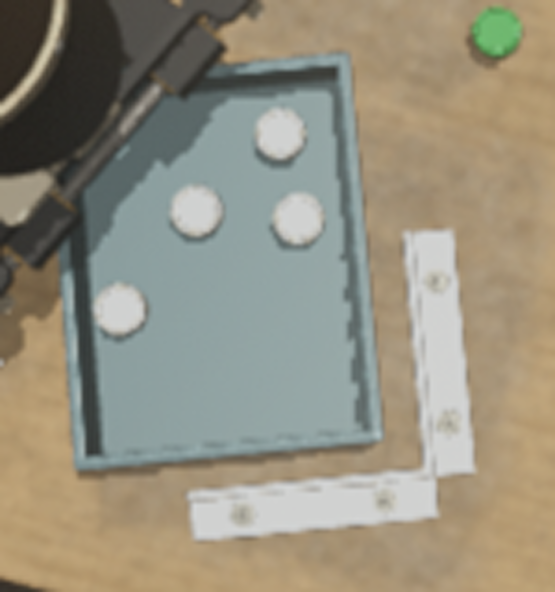

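View pics/side3.png

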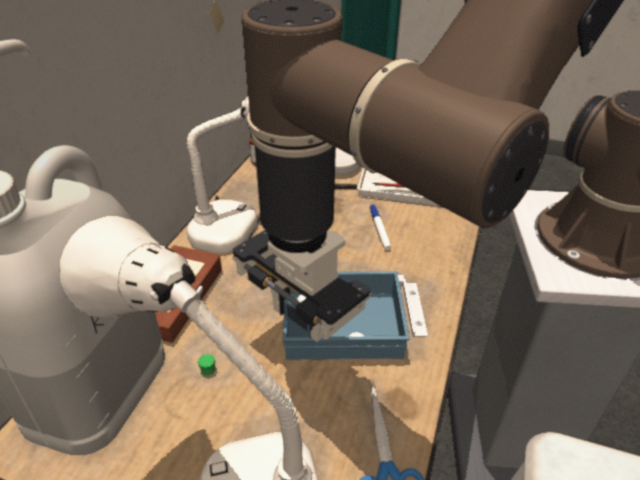

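```bash
cat >> h.py <<'E'
def rimlines(p,W):
    pass
E
python3 - <<'E'
from h import *
a=np.load('pics/top3.npz');p,d=a['p'],a['d'];W=cloud('top',d);z=W[...,2]
hsv=cv2.cvtColor(p,cv2.COLOR_BGR2HSV)
v,u=np.mgrid[:480,:640]
k=(z>.043)&(z<.057)&(u>185)&(u<280)&(v>190)&(v<325)
# right wall: fit median of rim pixels per row; bottom wall: per column
A=[];B=[]
for r in range(215,300):
    s=np.where(k[r,255:280])[0]
    if len(s): A.append(((255+s.max()),r))
for c in range(200,262):
    s=np.where(k[300:325,c])[0]
    if len(s): B.append((c,300+s.max()))
for E in(A,B):
    X=ray('top',np.array(E)+0.0,.05)[:,:2].astype(np.float32);q=cv2.fitLine(X,cv2.DIST_HUBER,0,.001,.001).ravel();print(q,np.degrees(np.arctan2(q[1],q[0])))
E
```

```text
[0.9952178  0.09768091 0.49194    0.1948393 ] 5.6056423
[ 0.09852132 -0.99513495  0.39456686  0.2599989 ] -84.34597
```

>>> {"api": "apply_moves", "payload": {"motion": [[[-0.03, -0.04, -0.01], 0], [[-0.12, -0.15, -0.02], 0], [[-0.24, -0.29, -0.03], 0], [[-0.37, -0.45, -0.03], 0], [[-0.5, -0.61, -0.03], 0], [[-0.63, -0.77, -0.03], 0], [[-0.76, -0.93, -0.03], 0], [[-0.88, -1.07, -0.03], 0], [[-0.97, -1.18, -0.03], 0], [[-1.02, -1.24, -0.03], 0]]}}

```text
clock: 6.75
tool_pos: [0.5409, 0.3112, 0.0579]
orientation: [-180.0, -0.0, -39.4]
force: [0.6, 0.1, -0.8]
opening: 0.0601
```

>>> {"api": "apply_moves", "payload": {"motion": [[[-0.04, -0.05, 0], 0], [[-0.08, -0.1, 0], 0], [[-0.12, -0.15, 0], 0], [[-0.16, -0.2, 0], 0], [[-0.16, -0.2, 0], 0]]}}

```text
clock: 7.25
tool_pos: [0.5393, 0.3093, 0.0579]
orientation: [-180.0, -0.0, -39.4]
force: [0.0, 0.3, 0.8]
opening: 0.0598
```

>>> {"api": "apply_moves", "payload": {"motion": [[[-0.03, -0.04, 0], 0], [[-0.06, -0.08, 0], 0], [[-0.09, -0.12, 0], 0], [[-0.09, -0.12, 0], 0]]}}

```text
clock: 7.65
tool_pos: [0.5384, 0.3081, 0.0579]
orientation: [-180.0, -0.0, -39.4]
force: [0.7, 1.1, 0.6]
opening: 0.06
```

>>> {"api": "apply_moves", "payload": {"motion": [[[-0.03, -0.04, 0], 0], [[-0.06, -0.08, 0], 0], [[-0.06, -0.08, 0], 0]]}}

```text
clock: 7.95
tool_pos: [0.5378, 0.3072, 0.0579]
orientation: [-180.0, -0.0, -39.4]
force: [0.5, 1.1, 1.2]
opening: 0.0598
```

>>> {"api": "apply_moves", "payload": {"motion": [[[-0.03, -0.04, 0], 0], [[-0.06, -0.08, 0], 0], [[-0.06, -0.08, 0], 0]]}}

```text
clock: 8.25
tool_pos: [0.5372, 0.3065, 0.0579]
orientation: [-180.0, -0.0, -39.4]
force: [1.5, 1.3, 0.5]
opening: 0.0596
```

>>> {"api": "apply_moves", "payload": {"motion": [[[-0.03, -0.04, 0], 0], [[-0.06, -0.08, 0], 0], [[-0.06, -0.08, 0], 0]]}}

```text
clock: 8.55
tool_pos: [0.5367, 0.3056, 0.0579]
orientation: [-180.0, -0.0, -39.4]
force: [1.5, 2.5, 0.7]
opening: 0.0596
```

>>> {"api": "apply_moves", "payload": {"motion": [[[-0.03, -0.04, 0], 0], [[-0.06, -0.08, 0], 0], [[-0.06, -0.08, 0], 0]]}}

```text
clock: 8.85
tool_pos: [0.536, 0.3048, 0.0579]
orientation: [-180.0, -0.0, -39.4]
force: [0.7, 1.6, 2.9]
opening: 0.0598
```

>>> {"api": "apply_moves", "payload": {"motion": [[[-0.03, -0.04, 0], 0], [[-0.06, -0.08, 0], 0], [[-0.06, -0.08, 0], 0]]}}

```text
clock: 9.15
tool_pos: [0.5354, 0.3041, 0.0578]
orientation: [-180.0, -0.0, -39.4]
force: [0.9, 1.9, 2.6]
opening: 0.0599
```

```bash
cat > look.py <<'E'
from h import *
import sys
t=sys.argv[1]
o=ctrl.get_obs();print(o['clock'],o['tool_pos'].round(4),o['orientation'].round(2),o['force'].round(2),o['moment'].round(3),round(o['opening'],4))
for n in('side','top'):
    p,d=ctrl.snapshot(n);cv2.imwrite(f'pics/{n}{t}.png',p);np.savez(f'pics/{n}{t}.npz',p=p,d=d)
    c=p[200:350,170:320] if n=='top' else p[240:400,240:450]
    f=600/c.shape[0] if n=='top' else 3.7
    cv2.imwrite(f'pics/{n}c{t}.png',cv2.resize(c,None,fx=f,fy=f,interpolation=cv2.INTER_CUBIC))
E
python3 look.py 4; python3 - <<'E'
from h import *
a=np.load('pics/top4.npz');p,d=a['p'],a['d'];W=cloud('top',d);z=W[...,2]
v,u=np.mgrid[:480,:640]
k=(z>.043)&(z<.057)&(u>185)&(u<295)&(v>190)&(v<335)
A=[];B=[]
for r in range(225,305):
    s=np.where(k[r,260:292])[0]
    if len(s): A.append(((260+s.max()),r))
for c in range(210,272):
    s=np.where(k[308:330,c])[0]
    if len(s): B.append((c,308+s.max()))
for E in(A,B):
    X=ray('top',np.array(E)+0.0,.05)[:,:2].astype(np.float32);q=cv2.fitLine(X,cv2.DIST_HUBER,0,.001,.001).ravel();print(len(E),q,np.degrees(np.arctan2(q[1],q[0])))
E
```

```text
9.15 [0.5354 0.3041 0.0578] [-179.99   -0.    -39.35] [0.86 1.94 2.58] [ 0.47  -0.538 -0.03 ] 0.0599
80 [0.9950794  0.09908067 0.47426844 0.17544903] 5.686234
62 [ 0.10092933 -0.9948936   0.37833306  0.25054985] -84.207306
```

View pics/topc4.png

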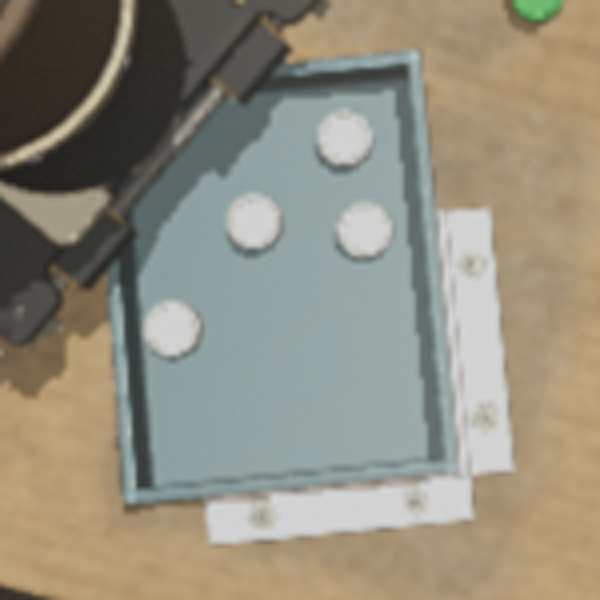

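View pics/sidec4.png

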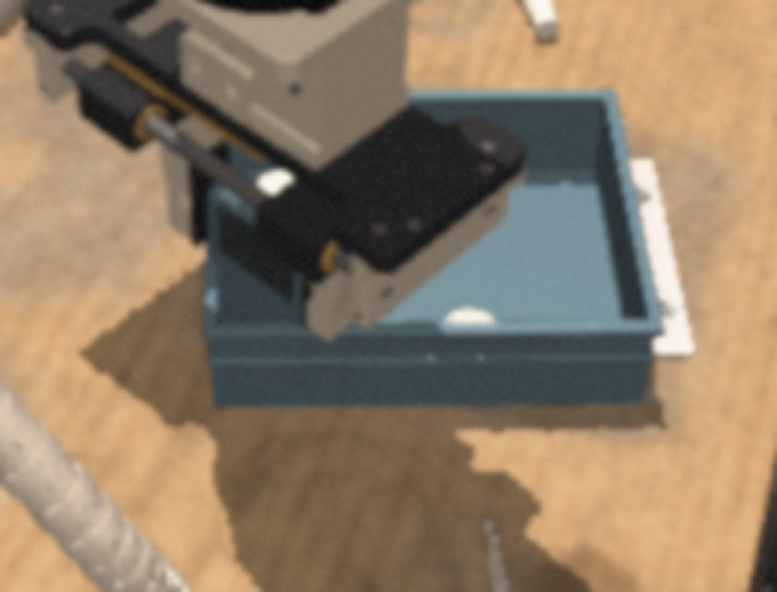

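>>> {"api": "apply_moves", "payload": {"motion": [[[-0.03, -0.04, 0], 0], [[-0.06, -0.08, 0], 0], [[-0.06, -0.08, 0], 0]]}}

```text
clock: 9.55
tool_pos: [0.5349, 0.3033, 0.0579]
orientation: [-180.0, -0.0, -39.4]
force: [1.0, 1.7, 2.9]
opening: 0.0599
```

>>> {"api": "apply_moves", "payload": {"motion": [[[-0.03, -0.04, 0], 0], [[-0.06, -0.08, 0], 0], [[-0.06, -0.08, 0], 0]]}}

```text
clock: 9.85
tool_pos: [0.5343, 0.3025, 0.0579]
orientation: [-180.0, -0.0, -39.4]
force: [1.2, 2.1, 4.0]
opening: 0.0594
```

```bash
python3 look.py 5
```

```text
9.85 [0.5343 0.3025 0.0579] [-179.98   -0.    -39.36] [1.21 2.06 4.03] [ 0.65  -0.704 -0.095] 0.0594
```

View pics/topc5.png

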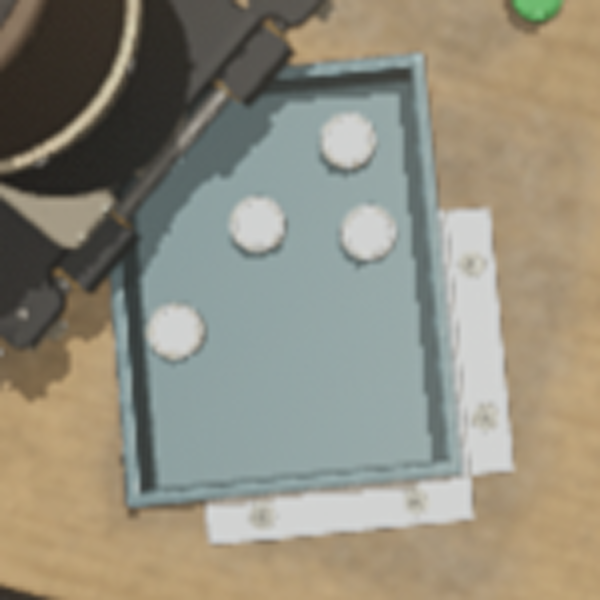

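View pics/sidec5.png

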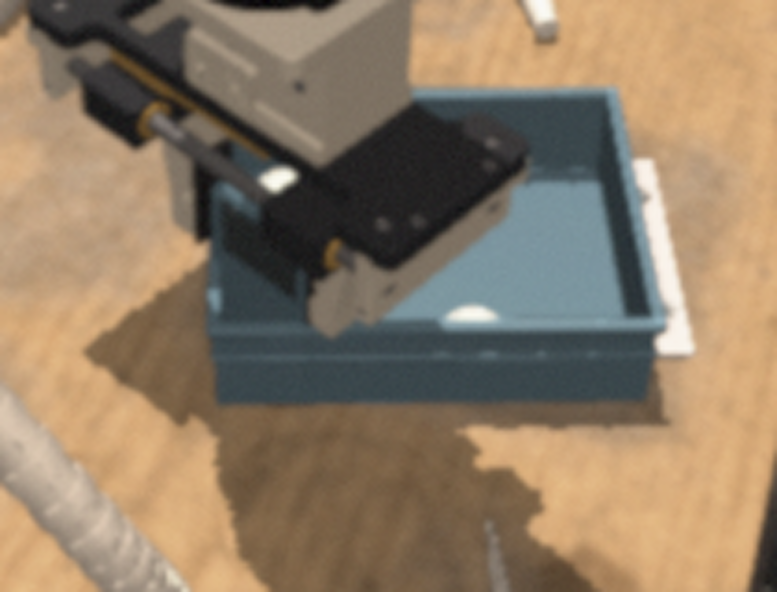

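>>> {"api": "apply_moves", "payload": {"motion": [[[-0.03, -0.04, 0], 0], [[-0.06, -0.08, 0], 0], [[-0.06, -0.08, 0], 0]]}}

```text
clock: 10.25
tool_pos: [0.5342, 0.3023, 0.0579]
orientation: [-179.9, -0.0, -39.4]
force: [3.9, 4.5, 1.2]
opening: 0.0596
```

>>> {"api": "apply_moves", "payload": {"motion": [[[-0.03, -0.04, 0], 0], [[-0.06, -0.08, 0], 0], [[-0.06, -0.08, 0], 0]]}}

```text
clock: 10.55
tool_pos: [0.5341, 0.3022, 0.0581]
orientation: [-179.8, -0.0, -39.4]
force: [4.8, 6.4, 0.2]
opening: 0.0599
```

```bash
python3 look.py 6; cat > edges.py <<'E'
from h import *
import sys
for t in sys.argv[1:]:
    a=np.load(f'pics/top{t}.npz');p,d=a['p'],a['d']
    # subpixel cross-section edges of rim vs outside: right wall at rows 215-245 above stop against bench
    g=p[...,0].astype(float)-p[...,2]  # blue minus red
    A=[]
    for r in range(222,300):
        s=g[r,268:290]; i=len(s)-1
        while i>0 and s[i]<-3: i-=1
        A.append((268+i+(s[i]+3)/(s[i]-s[i+1]) if i<len(s)-1 else np.nan,r))
    B=[]
    for c in range(205,275):
        s=g[305:335,c]; i=len(s)-1
        while i>0 and s[i]<-3: i-=1
        B.append((c,305+i))
    A=np.array(A);B=np.array(B);print(t,np.nanmedian(A[:20,0]),np.nanmedian(A[50:70,0]),np.median(B[:20,1]),np.median(B[50:70,1]))
    w=p[200:350,170:320].astype(float)
    pots=(p.min(2)>165)&(np.abs(p[...,0].astype(int)-p[...,2])<25)
    n,l,s,c=cv2.connectedComponentsWithStats(pots.astype(np.uint8))
    print([(c[i].round(1).tolist(),int(s[i,4])) for i in range(1,n) if 60<s[i,4]<250 and 180<c[i][0]<285 and 205<c[i][1]<310])
E
python3 edges.py 3 4 5 6
```

```text
10.55 [0.5341 0.3022 0.0581] [-1.7982e+02 -1.0000e-02 -3.9360e+01] [4.84 6.37 0.21] [ 1.913 -1.755 -0.358] 0.0599
3 246.5 nan 314.0 330.5
[([245.2, 225.2], 141), ([222.4, 246.1], 140), ([250.3, 248.3], 144), ([201.8, 272.9], 142)]
4 276.1861471861472 nan 324.0 331.0
[([255.6, 233.5], 150), ([232.9, 254.5], 144), ([260.6, 256.7], 150), ([212.4, 281.4], 150)]
5 277.04651162790697 nan 325.0 331.0
[([256.6, 234.2], 145), ([233.7, 255.1], 145), ([261.6, 257.3], 150), ([213.2, 282.0], 144)]
6 277.1414728682171 nan 325.0 331.0
[([256.7, 234.3], 150), ([233.9, 255.3], 145), ([261.8, 257.3], 150), ([213.3, 282.2], 145)]edges.py:11: RuntimeWarning: divide by zero encountered in scalar divide
  A.append((268+i+(s[i]+3)/(s[i]-s[i+1]) if i<len(s)-1 else np.nan,r))
edges.py:17: RuntimeWarning: All-NaN slice encountered
  A=np.array(A);B=np.array(B);print(t,np.nanmedian(A[:20,0]),np.nanmedian(A[50:70,0]),np.median(B[:20,1]),np.median(B[50:70,1]))
```

Now firmly seated. The tool stopped while the command went on, and the force of (4.8, 6.4) N lies along the stop's bisector, so both faces are loaded. Next I tip the tote on a computed arc while keeping that push.

>>> {"api": "apply_moves", "payload": {"motion": [[[-0.02, -0.02, 0.06], 0], [[-0.05, -0.06, 0.2], 0], [[-0.09, -0.11, 0.37], 0], [[-0.14, -0.17, 0.56], 0], [[-0.18, -0.22, 0.75], 0], [[-0.23, -0.28, 0.95], 0], [[-0.28, -0.34, 1.15], 0], [[-0.33, -0.4, 1.34], 0], [[-0.37, -0.46, 1.52], 0], [[-0.41, -0.5, 1.66], 0]]}}

```text
clock: 11.65
tool_pos: [0.5297, 0.2968, 0.0743]
orientation: [-179.9, -0.0, -39.3]
force: [4.3, 4.3, -2.1]
opening: 0.0598
```

```bash
python3 look.py 7
```

```text
11.65 [0.5297 0.2968 0.0743] [-1.7987e+02 -1.0000e-02 -3.9350e+01] [ 4.35  4.3  -2.13] [ 1.703 -2.203 -0.02 ] 0.0598
```

View pics/sidec7.png

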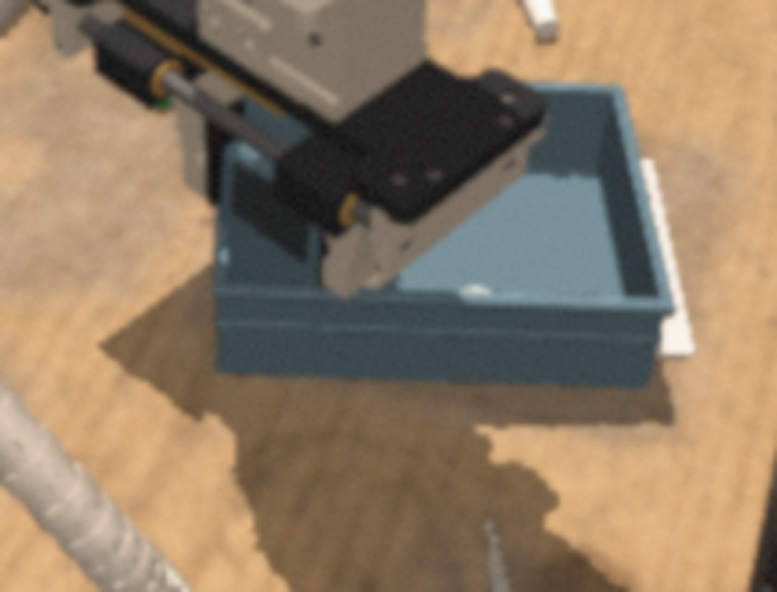

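View pics/topc7.png

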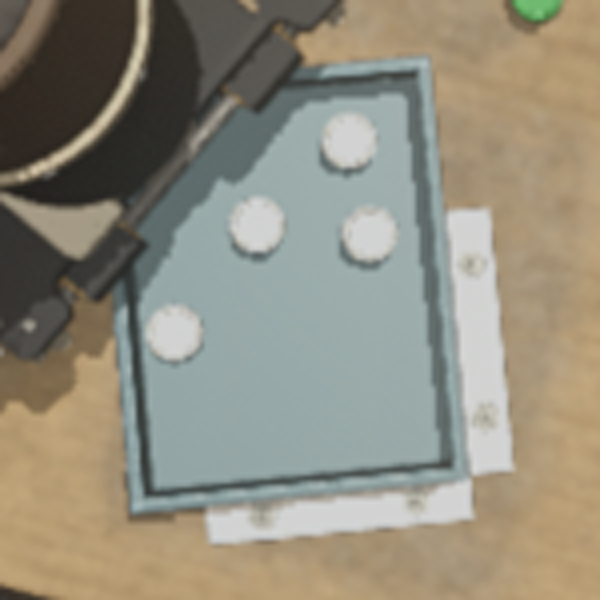

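```bash
cat > tilt.py <<'E'
from h import *
import sys
t=sys.argv[1]
a=np.load(f'pics/top{t}.npz');p,d=a['p'],a['d'];W=cloud('top',d)
ax=np.array([.634,.773]);C=np.array([.3886,.1688])+np.array([.002,.003])*0
rel=W[...,:2]-C; X=rel@ax; Y=rel@np.array([-.773,.634])
fl=(p[...,0].astype(int)-p[...,2]>0)&(X>.03)&(X<.16)&(np.abs(Y+.02)<.06)&(np.abs(Y+.02)<X-.02)&(W[...,2]<.1)
fl&=p.min(2)<165
q=np.c_[X[fl],Y[fl],np.ones(fl.sum())];zz=W[...,2][fl];w=np.ones(len(zz),bool)
for _ in range(6):
    s=np.linalg.lstsq(q[w],zz[w],rcond=None)[0];w=np.abs(q@s-zz)<max(.004,.0)+ (.02 if _<2 else 0)
print(w.sum(),'tilt x',np.degrees(np.arctan(s[0])),'tilt y',np.degrees(np.arctan(s[1])),'inner floor z at X=0',s[2])
E
python3 tilt.py 6;python3 tilt.py 7
```

```text
3109 tilt x -0.0067344405079954855 tilt y -0.17092368577775646 inner floor z at X=0 0.0043739115816086895
3229 tilt x 5.009554734340898 tilt y -0.12135536639483074 inner floor z at X=0 0.004171464836482435
```

>>> {"api": "apply_moves", "payload": {"motion": [[[-0.03, -0.03, 0.09], 0], [[-0.06, -0.07, 0.18], 0], [[-0.09, -0.11, 0.27], 0], [[-0.12, -0.14, 0.36], 0], [[-0.14, -0.17, 0.45], 0], [[-0.17, -0.21, 0.54], 0], [[-0.2, -0.25, 0.63], 0], [[-0.23, -0.28, 0.73], 0], [[-0.25, -0.31, 0.81], 0]]}}

```text
clock: 12.65
tool_pos: [0.5271, 0.2936, 0.0823]
orientation: [-179.9, -0.0, -39.3]
force: [5.5, 4.5, -1.6]
opening: 0.0599
```

>>> {"api": "apply_moves", "payload": {"motion": [[[-0.03, -0.03, 0.08], 0], [[-0.06, -0.07, 0.17], 0], [[-0.08, -0.1, 0.25], 0], [[-0.11, -0.13, 0.33], 0], [[-0.14, -0.17, 0.42], 0], [[-0.17, -0.2, 0.5], 0], [[-0.2, -0.24, 0.6], 0], [[-0.23, -0.28, 0.69], 0], [[-0.26, -0.32, 0.78], 0]]}}

```text
clock: 13.55
tool_pos: [0.5244, 0.2903, 0.0901]
orientation: [-179.9, -0.0, -39.4]
force: [4.4, 4.4, -1.0]
opening: 0.0597
```

```bash
python3 look.py 8; python3 tilt.py 8
```

```text
13.55 [0.5244 0.2903 0.0901] [-179.89   -0.    -39.35] [ 4.44  4.42 -1.  ] [ 1.764 -2.035 -0.018] 0.0597
3377 tilt x 10.024108018212116 tilt y -0.07639164390608866 inner floor z at X=0 0.0038965486380131073
```

View pics/topc8.png

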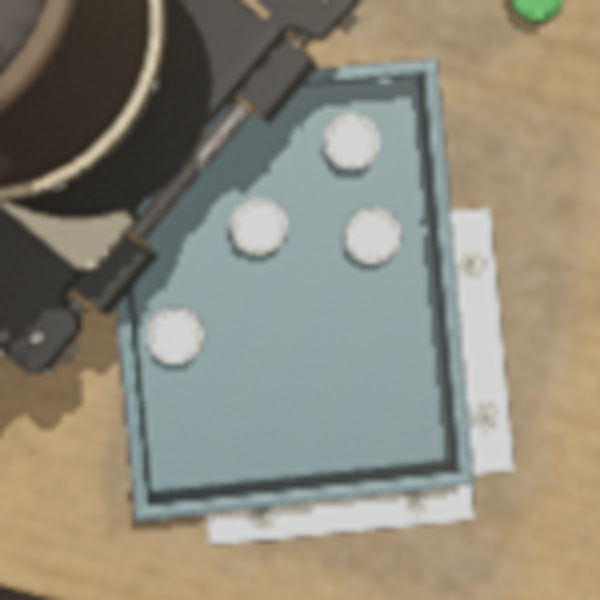

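Tilt is 10.0° with the corner down, and the pots have not moved yet. I continue slowly.

>>> {"api": "apply_moves", "payload": {"motion": [[[-0.03, -0.03, 0.08], 0], [[-0.06, -0.07, 0.16], 0], [[-0.09, -0.11, 0.24], 0], [[-0.12, -0.14, 0.32], 0], [[-0.14, -0.17, 0.39], 0], [[-0.17, -0.21, 0.47], 0], [[-0.2, -0.24, 0.55], 0], [[-0.23, -0.28, 0.63], 0], [[-0.26, -0.31, 0.7], 0], [[-0.28, -0.34, 0.77], 0]]}}

```text
clock: 14.65
tool_pos: [0.5215, 0.2867, 0.0977]
orientation: [-179.9, 0.0, -39.4]
force: [4.4, 3.4, -1.9]
opening: 0.0597
```

>>> {"api": "apply_moves", "payload": {"motion": [[[-0.03, -0.04, 0.07], 0], [[-0.06, -0.07, 0.15], 0], [[-0.09, -0.11, 0.22], 0], [[-0.12, -0.14, 0.3], 0], [[-0.15, -0.18, 0.37], 0], [[-0.18, -0.22, 0.44], 0], [[-0.21, -0.25, 0.52], 0], [[-0.24, -0.29, 0.59], 0], [[-0.27, -0.32, 0.67], 0], [[-0.3, -0.36, 0.74], 0]]}}

```text
clock: 15.65
tool_pos: [0.5183, 0.283, 0.105]
orientation: [-179.9, 0.0, -39.4]
force: [4.2, 3.9, -2.1]
opening: 0.0598
```

```bash
python3 look.py 9; python3 tilt.py 9
```

```text
15.65 [0.5183 0.283  0.105 ] [-179.94    0.    -39.35] [ 4.18  3.92 -2.14] [ 1.556 -1.856  0.018] 0.0598
3340 tilt x 14.842887871598963 tilt y 0.004670585010384853 inner floor z at X=0 0.0039273432175766145
```

View pics/topc9.png

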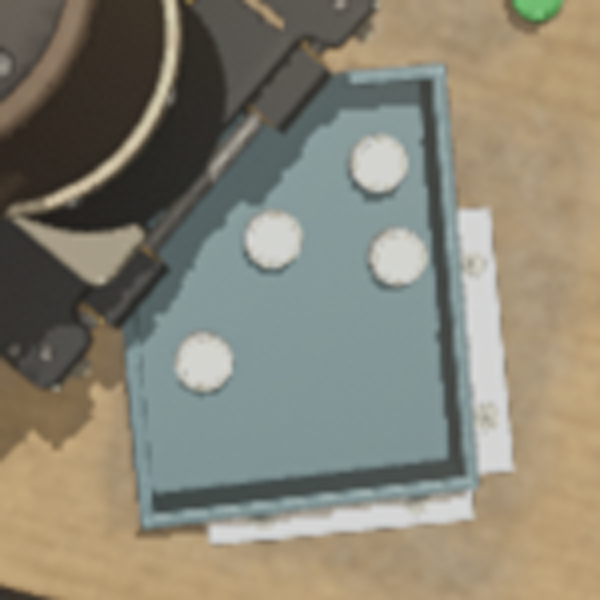

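>>> {"api": "apply_moves", "payload": {"motion": [[[-0.03, -0.04, 0.07], 0], [[-0.06, -0.08, 0.14], 0], [[-0.1, -0.12, 0.21], 0], [[-0.13, -0.16, 0.29], 0], [[-0.16, -0.2, 0.36], 0], [[-0.19, -0.24, 0.43], 0], [[-0.23, -0.28, 0.5], 0], [[-0.26, -0.32, 0.58], 0], [[-0.29, -0.36, 0.65], 0], [[-0.33, -0.4, 0.72], 0]]}}

```text
clock: 16.75
tool_pos: [0.515, 0.279, 0.1122]
orientation: [-179.9, 0.0, -39.4]
force: [3.8, 2.7, -1.1]
opening: 0.0595
```

```bash
python3 look.py 10; python3 tilt.py 10
```

```text
16.75 [0.515  0.279  0.1122] [-1.7994e+02  1.0000e-02 -3.9360e+01] [ 3.85  2.67 -1.09] [ 1.459 -1.846 -0.035] 0.0595
3345 tilt x 17.290215057601554 tilt y 0.03433299229024023 inner floor z at X=0 0.0038507616269602566
```

View pics/topc10.png

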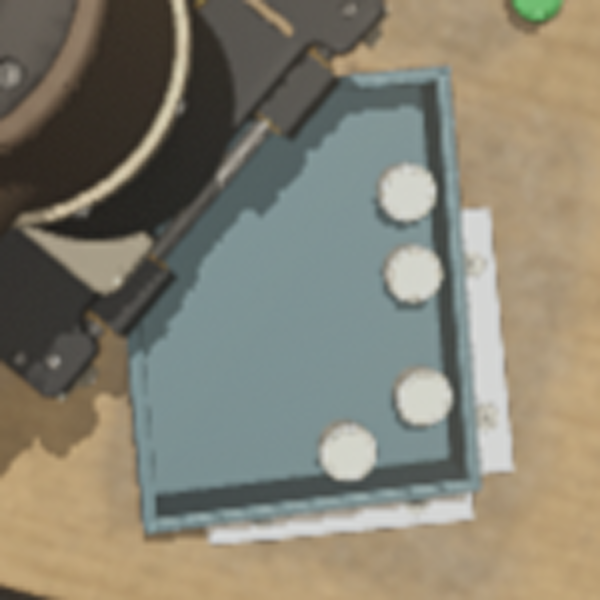

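>>> {"api": "apply_moves", "payload": {"motion": [[[-0.04, -0.05, 0.07], 0], [[-0.07, -0.09, 0.14], 0], [[-0.11, -0.13, 0.21], 0], [[-0.14, -0.17, 0.28], 0], [[-0.18, -0.22, 0.35], 0], [[-0.21, -0.26, 0.41], 0], [[-0.25, -0.3, 0.48], 0], [[-0.28, -0.34, 0.55], 0], [[-0.32, -0.39, 0.62], 0], [[-0.36, -0.44, 0.69], 0]]}}

```text
clock: 17.85
tool_pos: [0.5115, 0.2746, 0.1193]
orientation: [-179.9, 0.0, -39.4]
force: [3.4, 4.0, -0.3]
opening: 0.0601
```

>>> {"api": "apply_moves", "payload": {"motion": [[[-0.04, -0.05, 0.07], 0], [[-0.07, -0.09, 0.14], 0], [[-0.11, -0.13, 0.21], 0], [[-0.15, -0.18, 0.28], 0], [[-0.18, -0.22, 0.34], 0], [[-0.22, -0.27, 0.4], 0], [[-0.26, -0.31, 0.47], 0], [[-0.3, -0.36, 0.54], 0], [[-0.33, -0.41, 0.6], 0], [[-0.37, -0.45, 0.67], 0]]}}

```text
clock: 18.85
tool_pos: [0.5078, 0.2701, 0.126]
orientation: [-179.9, 0.0, -39.4]
force: [4.6, 3.5, -1.3]
opening: 0.0596
```

```bash
python3 look.py 11; python3 tilt.py 11
```

```text
18.85 [0.5078 0.2701 0.126 ] [-179.93    0.    -39.36] [ 4.58  3.53 -1.26] [ 1.433 -1.86  -0.043] 0.0596
2987 tilt x 22.25842281071985 tilt y -0.09724116347191092 inner floor z at X=0 0.0036138326546083207
```

View pics/topc11.png

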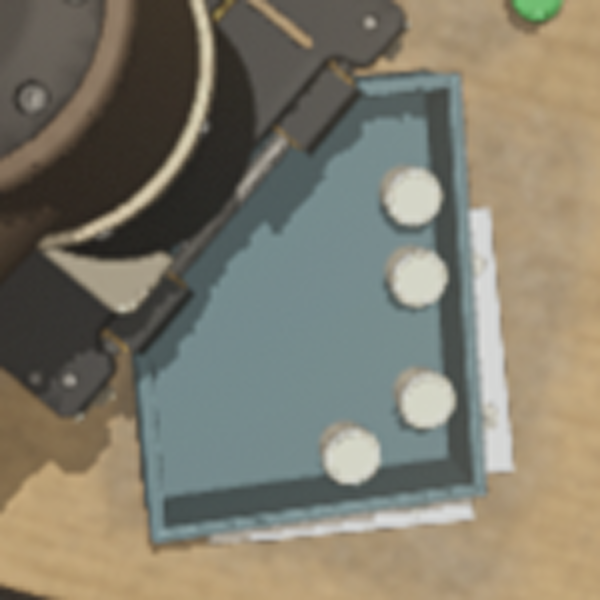

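>>> {"api": "apply_moves", "payload": {"motion": [[[-0.04, -0.05, 0.06], 0], [[-0.07, -0.09, 0.13], 0], [[-0.11, -0.13, 0.19], 0], [[-0.15, -0.18, 0.26], 0], [[-0.18, -0.22, 0.32], 0], [[-0.22, -0.27, 0.38], 0], [[-0.26, -0.32, 0.45], 0], [[-0.3, -0.36, 0.51], 0], [[-0.33, -0.41, 0.57], 0], [[-0.37, -0.45, 0.64], 0]]}}

```text
clock: 19.95
tool_pos: [0.504, 0.2655, 0.1324]
orientation: [-180.0, 0.0, -39.4]
force: [4.4, 3.2, -0.9]
opening: 0.0599
```

```bash
python3 look.py 12; python3 tilt.py 12
```

```text
19.95 [0.504  0.2655 0.1324] [-179.95    0.    -39.35] [ 4.35  3.22 -0.92] [ 1.348 -1.798  0.008] 0.0599
2819 tilt x 24.675185474438173 tilt y 0.011845777334142701 inner floor z at X=0 0.0033957230565873457
```

View pics/topc12.png

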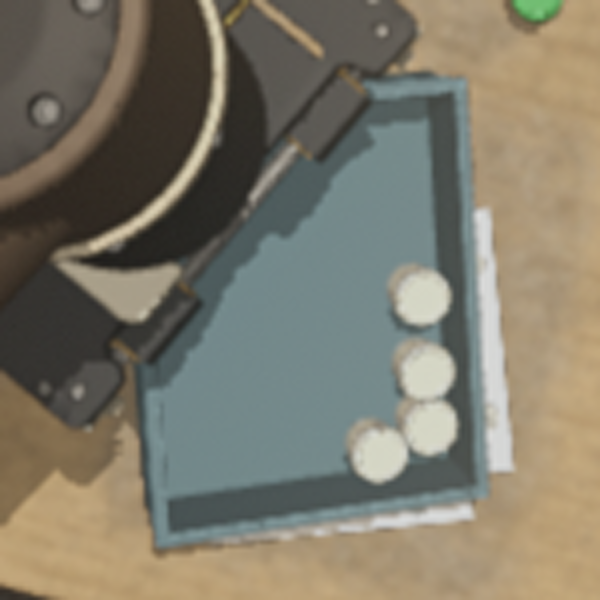

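They are now sliding on into the corner, upright. I go on to 30°.

>>> {"api": "apply_moves", "payload": {"motion": [[[-0.04, -0.05, 0.06], 0], [[-0.08, -0.1, 0.12], 0], [[-0.12, -0.14, 0.18], 0], [[-0.16, -0.19, 0.25], 0], [[-0.2, -0.24, 0.31], 0], [[-0.24, -0.29, 0.37], 0], [[-0.28, -0.34, 0.43], 0], [[-0.32, -0.38, 0.49], 0], [[-0.36, -0.43, 0.55], 0], [[-0.4, -0.48, 0.61], 0]]}}

```text
clock: 21.05
tool_pos: [0.5, 0.2606, 0.1386]
orientation: [-180.0, -0.0, -39.4]
force: [3.8, 3.3, -1.1]
opening: 0.0599
```

```bash
python3 look.py 13; python3 tilt.py 13
```

```text
21.05 [0.5    0.2606 0.1386] [-179.96   -0.    -39.35] [ 3.76  3.25 -1.09] [ 1.383 -1.764 -0.035] 0.0599
2603 tilt x 26.9857855901032 tilt y -0.07697670102676274 inner floor z at X=0 0.0035149493118227146
```

View pics/topc13.png

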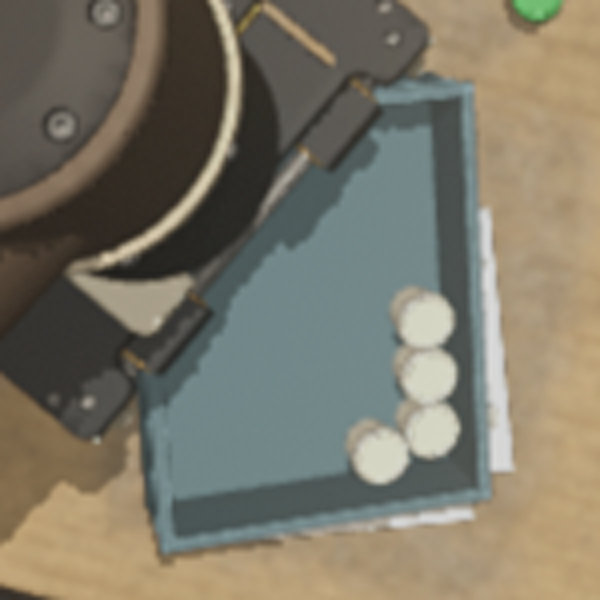

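>>> {"api": "apply_moves", "payload": {"motion": [[[-0.05, -0.06, 0.08], 0], [[-0.1, -0.12, 0.16], 0], [[-0.15, -0.18, 0.23], 0], [[-0.2, -0.25, 0.31], 0], [[-0.26, -0.32, 0.39], 0], [[-0.32, -0.39, 0.47], 0], [[-0.37, -0.46, 0.55], 0], [[-0.42, -0.52, 0.62], 0], [[-0.46, -0.57, 0.67], 0], [[-0.48, -0.59, 0.7], 0]]}}

```text
clock: 22.15
tool_pos: [0.4949, 0.2544, 0.1457]
orientation: [-180.0, 0.0, -39.4]
force: [4.1, 2.5, 0.1]
opening: 0.06
```

>>> {"api": "apply_moves", "payload": {"motion": [[[0, 0, 0], 0], [[0, 0, 0], 0], [[0, 0, 0], 0], [[0, 0, 0], 0], [[0, 0, 0], 0], [[0, 0, 0], 0], [[0, 0, 0], 0], [[0, 0, 0], 0]]}}

```text
clock: 22.95
tool_pos: [0.4949, 0.2544, 0.1457]
orientation: [180.0, -0.0, -39.4]
force: [3.8, 2.2, -0.6]
opening: 0.06
```

```bash
python3 look.py 14; python3 tilt.py 14;  python3 look.py 15; python3 edges.py 15 2>/dev/null; python3 edges.py 14 2>/dev/null
```

```text
22.95 [0.4949 0.2544 0.1457] [180.    -0.   -39.35] [ 3.83  2.17 -0.65] [ 1.263 -1.726  0.042] 0.06
2310 tilt x 29.86276883687881 tilt y -0.08079882993040885 inner floor z at X=0 0.003294078608968818
23.05 [0.4949 0.2544 0.1456] [180.    -0.   -39.36] [ 3.88  2.38 -0.69] [ 1.265 -1.661 -0.004] 0.0595
15 nan nan 334.0 329.5
[([277.1, 280.7], 127), ([277.4, 294.4], 126), ([278.2, 307.6], 121)]
14 nan nan 334.0 329.5
[([277.1, 280.7], 127), ([277.4, 294.4], 127), ([278.2, 307.6], 121)]
```

View pics/topc14.png

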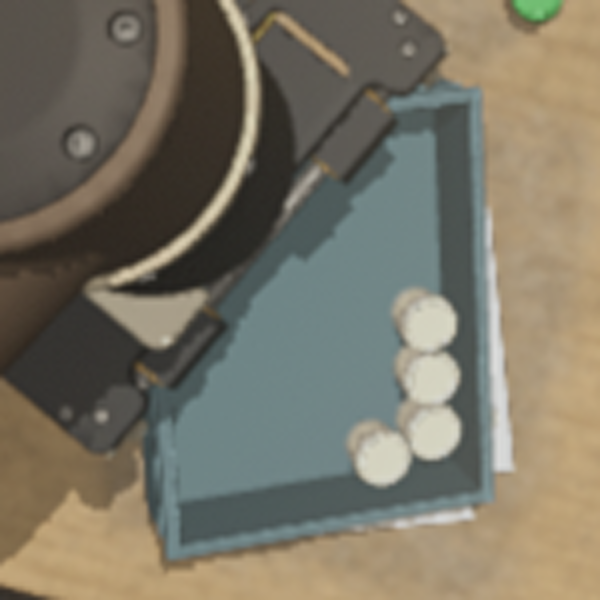

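View pics/side14.png

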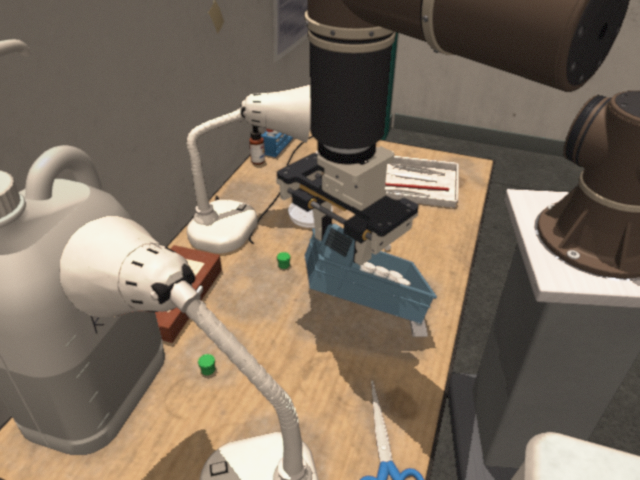

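```bash
python3 - <<'E'
from h import *
ax=np.array([.634,.773]);C=np.array([.3886,.1688])
for t,zr in((6,.05),(14,.0433)):
    a=np.load(f'pics/top{t}.npz');p,d=a['p'],a['d'];W=cloud('top',d)
    m=(p[...,0].astype(int)-p[...,2]>-2).astype(np.uint8)
    m[:200]=0;m[345:]=0;m[:,:170]=0;m[:,310:]=0
    m&=(W[...,2]>.02).astype(np.uint8)
    v,u=np.where(m); i=np.argsort(u*0.7+v*.7)[-6:]
    print(t,[(u[j],v[j],W[v[j],u[j],2].round(3)) for j in i])
    X=ray('top',np.c_[u[i],v[i]],zr)[:,:2]-C
    print((X@ax).round(4),(X@np.array([-.773,.634])).round(4))
c=cv2.imread('pics/top14.png')[290:345,250:320];cv2.imwrite('pics/cc.png',cv2.resize(c,None,fx=10,fy=10,interpolation=cv2.INTER_CUBIC))
c=cv2.imread('pics/side14.png')[210:350,300:450];cv2.imwrite('pics/cs.png',cv2.resize(c,None,fx=4.2,fy=4.2,interpolation=cv2.INTER_CUBIC))
E
```

```text
6 [(np.int64(285), np.int64(315), np.float64(0.049)), (np.int64(283), np.int64(317), np.float64(0.052)), (np.int64(285), np.int64(316), np.float64(0.052)), (np.int64(284), np.int64(318), np.float64(0.054)), (np.int64(285), np.int64(317), np.float64(0.051)), (np.int64(285), np.int64(318), np.float64(0.048))]
[-0.0013 -0.0008 -0.0024 -0.0032 -0.0035 -0.0046] [-0.004   0.0009 -0.0026  0.0011 -0.0013 -0.    ]
14 [(np.int64(291), np.int64(323), np.float64(0.052)), (np.int64(290), np.int64(324), np.float64(0.048)), (np.int64(290), np.int64(325), np.float64(0.046)), (np.int64(292), np.int64(323), np.float64(0.045)), (np.int64(291), np.int64(324), np.float64(0.046)), (np.int64(292), np.int64(324), np.float64(0.042))]
[-0.0181 -0.0178 -0.0189 -0.0194 -0.0192 -0.0205] [ 0.0003  0.0027  0.0041 -0.0008  0.0016  0.0005]
```

View pics/cc.png

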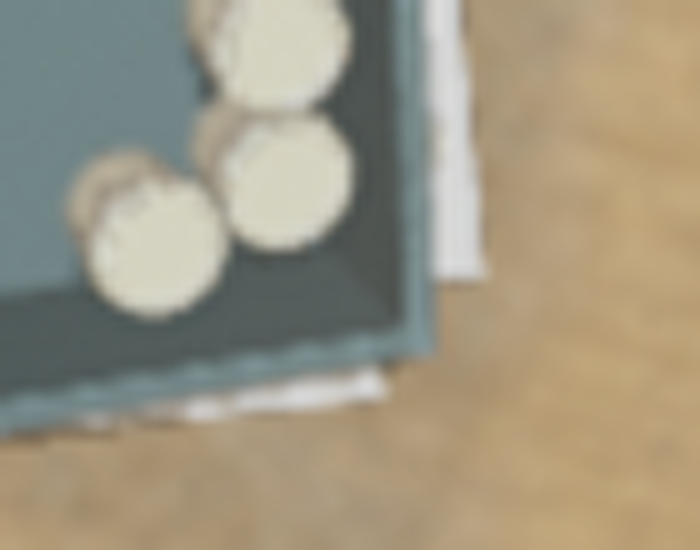

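View pics/cs.png

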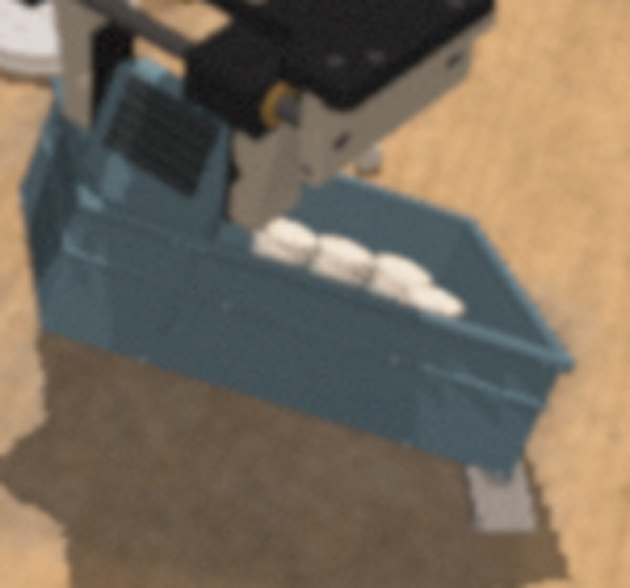

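```bash
cat > pots.py <<'E'
from h import *
import sys
from scipy.spatial.transform import Rotation as R
t=sys.argv[1];th=np.radians(float(sys.argv[2]))
a=np.load(f'pics/top{t}.npz');p,d=a['p'],a['d'];W=cloud('top',d)
s=.012*np.tan(th)
ax=np.array([.634,.773,0]);ay=np.array([-.773,.634,0]);az=np.array([0,0,1.])
X=np.cos(th)*ax+np.sin(th)*az; Z=-np.sin(th)*ax+np.cos(th)*az
O=np.array([.3886,.1688,0])+s*ax
Q=np.stack([(W-O)@X,(W-O)@ay,(W-O)@Z],-1)
m=((p.min(2)>160)&(Q[...,2]>.0185)&(Q[...,2]<.034)&(Q[...,0]>0)&(Q[...,0]<.2)).astype(np.uint8)
m[:220]=0;m[330:]=0
g=cv2.erode(m,np.ones((2,2),np.uint8))
dt=cv2.distanceTransform(cv2.resize(m,None,fx=4,fy=4,interpolation=cv2.INTER_NEAREST),cv2.DIST_L2,5)
n,l,st,c=cv2.connectedComponentsWithStats((dt>0.62*dt.max()).astype(np.uint8))
for i in range(1,n):
    u,v=c[i]/4; q=np.median(Q[int(v)-2:int(v)+3,int(u)-2:int(u)+3].reshape(-1,3),0)
    # along walls from inner corner (pocket at x=.003*sqrt2)
    x=q[0]-.0042;y=q[1]
    w1=(x-y)/2**.5;w2=(x+y)/2**.5
    print((u.round(1),v.round(1)),'tote',(q*1000).round(1),'walls mm',round(w1*1000,1),round(w2*1000,1),'dist',round(np.hypot(x,y)*1000,1))
E
python3 pots.py 14 29.9
```

```text
(np.float64(277.2), np.float64(281.0)) tote [ 63.4 -41.8  27.7] walls mm 71.4 12.3 dist 72.4
(np.float64(280.2), np.float64(293.2)) tote [ 42.5 -27.6  27.3] walls mm 46.6 7.6 dist 47.2
(np.float64(280.2), np.float64(295.5)) tote [ 39.9 -24.8  27.2] walls mm 42.8 7.7 dist 43.5
(np.float64(278.6), np.float64(308.0)) tote [27.3 -6.3 27.4] walls mm 20.8 11.9 dist 23.9
(np.float64(265.7), np.float64(314.7)) tote [38.6 17.1 26.7] walls mm 12.2 36.4 dist 38.4
```

>>> {"api": "apply_moves", "payload": {"motion": [[[-0.05, -0.06, 0.07], 0], [[-0.1, -0.12, 0.13], 0], [[-0.15, -0.18, 0.2], 0], [[-0.2, -0.24, 0.27], 0], [[-0.25, -0.3, 0.34], 0], [[-0.3, -0.36, 0.4], 0], [[-0.35, -0.42, 0.47], 0], [[-0.39, -0.48, 0.52], 0], [[-0.42, -0.51, 0.55], 0], [[-0.42, -0.51, 0.55], 0]]}}

```text
clock: 24.15
tool_pos: [0.4906, 0.2493, 0.1512]
orientation: [-180.0, 0.0, -39.4]
force: [2.3, 2.9, -1.1]
opening: 0.06
```

```bash
python3 look.py 16; python3 tilt.py 16;python3 pots.py 16 32.4
```

```text
24.15 [0.4906 0.2493 0.1512] [-180.      0.    -39.36] [ 2.27  2.87 -1.09] [ 1.186 -1.493 -0.083] 0.06
2024 tilt x 32.25274228779082 tilt y -0.10887473005709875 inner floor z at X=0 0.0031269818130586014
(np.float64(278.0), np.float64(281.8)) tote [ 63.5 -40.5  27.3] walls mm 70.6 13.3 dist 71.8
(np.float64(277.8), np.float64(295.0)) tote [ 45.5 -21.7  27.6] walls mm 44.5 13.9 dist 46.6
(np.float64(278.8), np.float64(309.6)) tote [26.5 -3.6 28.8] walls mm 18.3 13.2 dist 22.6
(np.float64(267.9), np.float64(313.5)) tote [38.1 13.6 26.8] walls mm 14.4 33.6 dist 36.6
(np.float64(264.4), np.float64(313.5)) tote [43.  16.8 28.1] walls mm 15.6 39.3 dist 42.3
```

View pics/topc16.png

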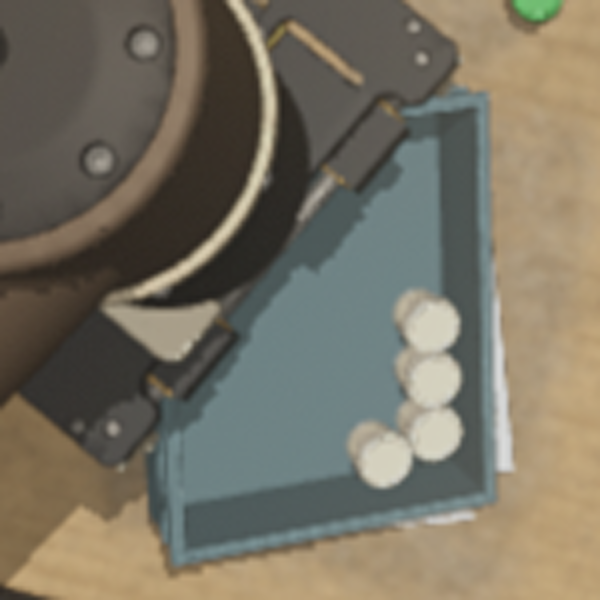

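>>> {"api": "apply_moves", "payload": {"motion": [[[0.03, 0.04, -0.05], 0], [[0.08, 0.1, -0.11], 0], [[0.13, 0.16, -0.18], 0], [[0.18, 0.22, -0.25], 0], [[0.23, 0.28, -0.33], 0], [[0.27, 0.33, -0.4], 0], [[0.31, 0.38, -0.45], 0], [[0.34, 0.42, -0.49], 0], [[0.35, 0.43, -0.5], 0], [[0.35, 0.43, -0.5], 0]]}}

```text
clock: 25.25
tool_pos: [0.494, 0.2534, 0.146]
orientation: [180.0, 0.0, -39.4]
force: [2.2, 0.3, 2.6]
opening: 0.06
```

>>> {"api": "apply_moves", "payload": {"motion": [[[0, 0, 0], 0], [[0, 0, 0], 0], [[0, 0, 0], 0], [[0, 0, 0], 0], [[0, 0, 0], 0]]}}

```text
clock: 25.75
tool_pos: [0.4941, 0.2535, 0.146]
orientation: [180.0, 0.0, -39.4]
force: [1.3, 0.7, 1.7]
opening: 0.0598
```

```bash
python3 look.py 17; python3 tilt.py 17;python3 pots.py 17 30.1; python3 look.py 18; python3 tilt.py 18
```

```text
25.75 [0.4941 0.2535 0.146 ] [179.98   0.   -39.36] [1.27 0.74 1.72] [-0.379 -0.118  0.106] 0.0598
2245 tilt x 30.957931602043914 tilt y -0.11236224490183541 inner floor z at X=0 0.00048662299099549457
(np.float64(276.8), np.float64(281.3)) tote [ 62.5 -39.4  26.1] walls mm 69.0 13.4 dist 70.3
(np.float64(277.6), np.float64(294.5)) tote [ 45.3 -23.   26.8] walls mm 45.3 12.8 dist 47.1
(np.float64(278.0), np.float64(308.0)) tote [27.5 -6.5 26.6] walls mm 21.0 11.9 dist 24.2
(np.float64(265.6), np.float64(314.3)) tote [38.  17.2 26.1] walls mm 11.7 36.1 dist 38.0
25.85 [0.4941 0.2535 0.1461] [179.98   0.   -39.36] [0.75 0.83 1.33] [-0.389 -0.136  0.039] 0.0597
2243 tilt x 30.82087253601373 tilt y 0.07357148596661818 inner floor z at X=0 0.0007555018954481677
```

View pics/top18.png

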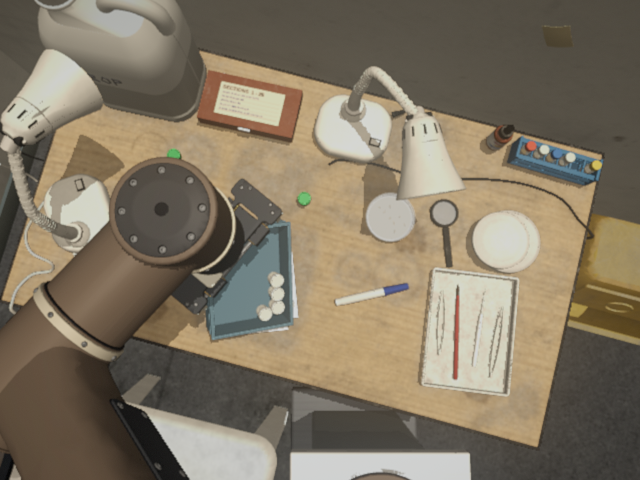

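View pics/sidec18.png

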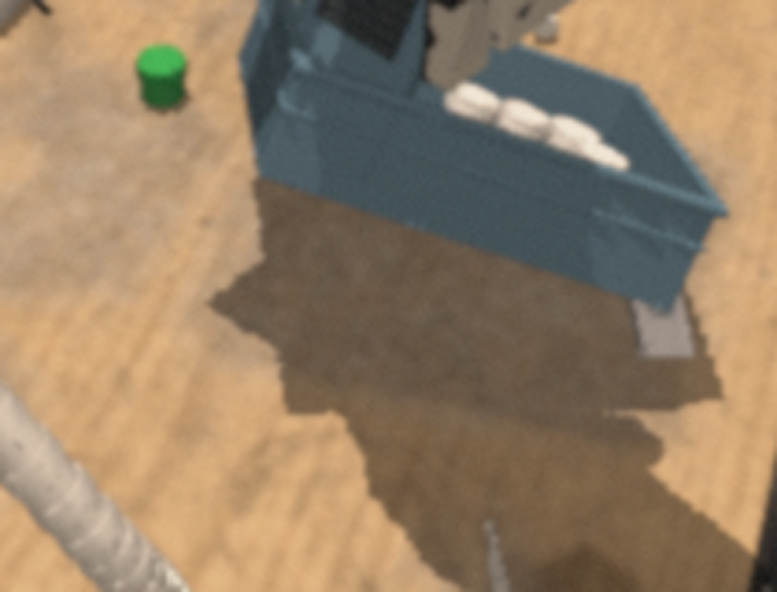

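The back-off let the corner ride out of the stop a few mm: the floor line dropped and the push fell to about 1 N. I re-press along the stop axis, keeping the height.

>>> {"api": "apply_moves", "payload": {"motion": [[[-0.03, -0.04, 0], 0], [[-0.06, -0.08, 0], 0], [[-0.1, -0.12, 0], 0], [[-0.13, -0.16, 0], 0], [[-0.16, -0.19, 0], 0], [[-0.19, -0.23, 0], 0], [[-0.19, -0.23, 0], 0]]}}

```text
clock: 26.65
tool_pos: [0.4932, 0.2523, 0.147]
orientation: [-179.8, -0.0, -39.3]
force: [2.6, 4.1, 6.0]
opening: 0.0598
```

```bash
python3 look.py 19; python3 tilt.py 19
```

```text
26.65 [0.4932 0.2523 0.147 ] [-1.7983e+02 -3.0000e-02 -3.9340e+01] [2.56 4.08 6.  ] [ 1.141 -0.909 -0.08 ] 0.0598
2181 tilt x 31.337328934502438 tilt y -0.14235982739444886 inner floor z at X=0 0.0006049148579929135
```

>>> {"api": "apply_moves", "payload": {"motion": [[[0.04, 0.05, -0.03], 0], [[0.06, 0.08, -0.05], 0], [[0.06, 0.08, -0.05], 0], [[0.06, 0.08, -0.05], 0], [[0.06, 0.08, -0.05], 0], [[0.06, 0.08, -0.05], 0], [[0.06, 0.08, -0.05], 0], [[0.06, 0.08, -0.05], 0]]}}

```text
clock: 27.55
tool_pos: [0.4937, 0.2529, 0.1464]
orientation: [-179.9, -0.0, -39.3]
force: [2.8, 2.8, 5.2]
opening: 0.0597
```

```bash
python3 look.py 20; python3 tilt.py 20;python3 pots.py 20 31; python3 - <<'E'
from h import *
ax=np.array([.634,.773,0]);
for t,th in((14,29.9),(17,30.9),(19,31.3),(20,31)):
    a=np.load(f'pics/top{t}.npz');p,d=a['p'],a['d'];W=cloud('top',d)
    m=(p[...,0].astype(int)-p[...,2]>-2)&(W[...,2]>.02)
    m[:200]=0;m[345:]=0;m[:,:170]=0;m[:,310:]=0
    v,u=np.where(m); i=np.argsort(u+v)[-12:]
    print(t,W[v[i],u[i],2].round(4).mean(),((ray('top',np.c_[u[i],v[i]],.042)-[.3886,.1688,0])@ax).mean().round(4))
E
```

```text
27.55 [0.4937 0.2529 0.1464] [-1.7987e+02 -3.0000e-02 -3.9340e+01] [2.85 2.79 5.17] [ 0.893 -0.739 -0.067] 0.0597
2189 tilt x 31.040469464082317 tilt y -0.15980194790171484 inner floor z at X=0 0.0007293525038782936
(np.float64(275.3), np.float64(281.7)) tote [ 64.6 -38.2  26.4] walls mm 69.7 15.7 dist 71.5
(np.float64(277.6), np.float64(294.5)) tote [ 45.8 -22.9  25.9] walls mm 45.6 13.2 dist 47.5
(np.float64(279.1), np.float64(307.7)) tote [25.5 -7.4 25.2] walls mm 20.3 9.8 dist 22.5
(np.float64(264.4), np.float64(314.9)) tote [38.8 18.5 25.2] walls mm 11.4 37.6 dist 39.3
14 0.04673333333333333 -0.0181
17 0.04446666666666666 -0.0176
19 0.045358333333333334 -0.0179
20 0.04451666666666668 -0.0179
```

View pics/sidec20.png

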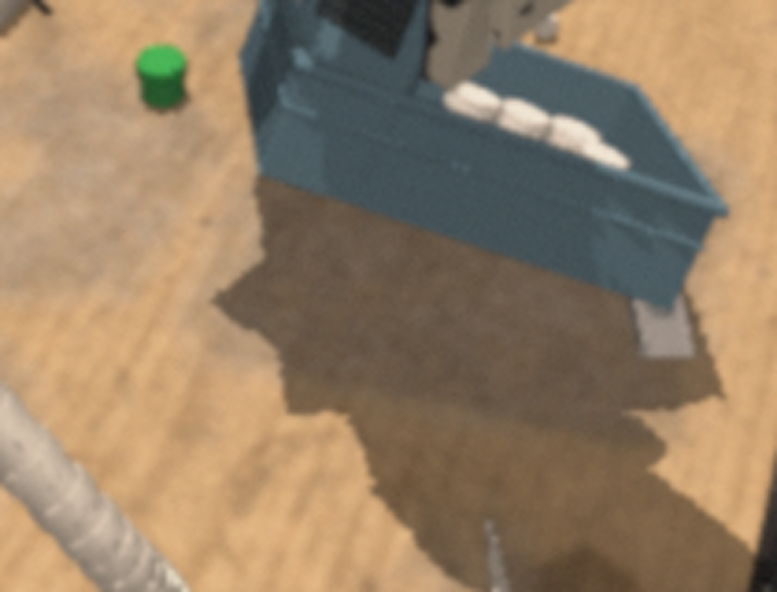

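View pics/topc20.png

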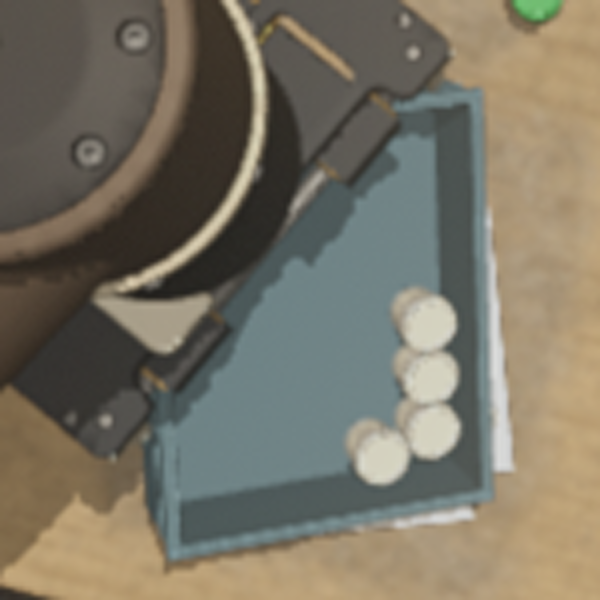

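```bash
python3 -c "
from plant import ctrl
o=ctrl.get_obs();print(o['clock'],o['qvel'].round(2),o['force'].round(1))
print(ctrl.close_job())"
```

```text
27.65 [ 0.06  0.09 -0.1   0.12 -0.01  0.07] [2.1 3.2 5.4]
the job is handed in; nothing more can be done
None
```

I gripped the tote by its corner web, drew it flat into the stop and tipped it. The job is handed in at about 27.7 s, with the tote held tipped and still. The hand-in reported no verdict.

**Grip and seating:** I took the web across its 60 mm length so the tote could pivot in the fingers. The tote counted as seated when the tool stopped while its command went on. The push was then about 8 N, shared nearly equally by both stop faces.

**Last checks:**
- **Tilt:** about 31° by a plane fit to the tote floor.
- **Low corner:** down on the bench in the stop, under a light push of about 4 N inward and 5 N down.
- **Pots:** all four upright and touching each other in the corner. Their centres are about 23, 39, 47 and 71 mm from the inner corner.
- **Other things:** none of the other things on the bench appears to have moved in the pictures.

**What went less well:**
- **Corner lifted:** on the first pass to 30° the low corner had crept up about 2 mm in the stop, and the fingers slid about 4 mm on the web. I only noticed this later. Going up to about 32° and easing back dropped it onto the bench, and I then pressed it in again.
- **Gap at the corner:** the innermost pot wedges against its neighbour about 8 mm short of the very corner. The extra tilt to 32° did not close that gap.

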